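Take the short cryo canister off its safety hook

TASK

Two drained canisters hang from safety hooks on the cryo bench. Take the short one off its hook, using the canister's own bar (not the gripper) to press the sprung keeper open, and set it down upright on the round cork pad, its whole base on the cork, without dropping it.

Things in the scene. Friction and masses are not known exactly. Their poses are not given: they have to be found in the camera images.
- canister: SHORT canister (the other's cup is 90 mm tall): cup 56 mm wide, 50 tall; origin centre of underside, z up. Ladder handle: two 6 mm uprights 53 mm apart along y, with a round 8 mm rung along y, axis 125 mm above the origin, and on top a flat grip bar 10 (x) by 59 (y) by 24 mm tall, centre 177 mm up: pinch its 10 mm from above. 0.2-0.4 kg. It hangs by the rung, upright, its x along the hook's x.
- hook: Its fixed hook. Origin on the table below the hung rung; x from the open tip back to the post (x=80-100 mm, top 185). Tongue, 8 mm wide, z=171-181, runs under the rung; the tip (front x=-15) curls over it as a nose to x=5, top z=198. Rung hangs at z=185. Way off: push the rung against the keeper, 12-35 mm along +x; lift 20-40 mm (not more: the cup meets the hinge); draw to -x past the tip.
- keeper (a joint): That hook's sprung keeper: an upright gate 21 mm wide just behind the rung (front face at hook x = 7 mm), hinged 163 mm above the table, top at 198. Radians: 0 = shut against the nose, up to 1.15 as it is pushed towards the post; about 0.3 or more lets the rung pass the nose. A light spring shuts it, 1 to 3 N at the rung.
- pad: Round cork pad fixed to the table, 110 mm diameter, 12 mm thick. Origin: centre of its underside; the top is 12 mm above it.
Mind the look-alikes: they are no part of the job. What is shaped like the canister but orange, purple or red is not meant.

How it is judged:
By the outcome, as a careful person would: the job done as asked, in the order asked, and still so for the second after the job is handed in, with the robot touching nothing.
It also fails if it takes over 48 s, if anything falls off the work surface, if the arm or the gripper's body presses on something with over 40 N, if the wrist force passes 120 N, or if a joint passes its speed limit or range.

ROBOT

A 6-joint arm with a two-finger parallel gripper is mounted at the origin on the work surface. World frame = base frame: x ahead of the robot, y to its left, z up, the work surface at z = 0. Lengths are in m, angles in rad, forces in N, time in s.
With the tool pointing down it reaches from about 0.3 to 0.775 m from the base axis. Payload 14.6 kg.
Tool frame: the origin (TCP) lies on the centre line of the jaws, within the pads' length; the fingertips stand 19 mm ahead of it and the grasp point (between the pads) is the TCP; y points along the fingers, x is the direction in which the jaws open and shut, and the axes are right-handed (so a half turn about y gives the same grasp; the last joint's range is limited). The gripper opens to 94 mm and grips with 3 to 60 N. Pads are 16 mm wide; open, the fingers measure 119 mm over their backs; the gripper's body (75 mm by 177 mm) begins 78 mm behind the grasp point.
Start: joints at [-1.369, 0.3, 1.521, -0, 1.321, -0.067], TCP at [0.146, -0.53, 0.224] pointing down, gripper open.
Joint ranges: [-3.03, 3.03], [-0.79, 2.21], [0.23, 2.52], [-1.04, 4.18], [0, 3.07], [-2.55, 2.55]. Speed limits (rad/s): [2.22, 2.22, 2.57, 3.14, 3.14, 3.14].

INTERFACE

Orientations are given as [roll, pitch, yaw] about the fixed x, y, z axes, in that order (R = Rz(yaw) Ry(pitch) Rx(roll)).
In Python, from station import get_obs, cams, workorder gives the robot as it stands.
- The arm moves only by the shell command python3 -m handwheel 'ROWS' [FORCE]. ROWS is JSON, a list of rows, each an object of numbers: "fingers": the opening, from -1 (shut) to 1 (fully open); "x", "y", "z": the shift along the tool's x, y, z in m; "spin": the turn about the tool's y in degrees. In form: [{"fingers": .., "x": .., "y": .., "z": .., "spin": ..}, ...]. A call has exactly 10 rows; each row is the pose to reach, as a shift and turn from the pose commanded when the call began, along the tool's axes at that moment; what a row does not reach only later rows make up. A row lasts 1/10 s, in which the tool goes at most 50 mm and 8.59 degrees, less where a joint would pass 70% of its speed; a pose out of reach is approached as far as the arm can. A call with a gripper value outside its range is refused whole. The fingers move at their own pace and stop on an object; FORCE is the grip in N (left out, the last holds). Time passes only in rows, so rows that repeat a pose let the fingers close, or fill a call up. It gives the time, the measured TCP pose, the force and the opening at its end, in the units of the state.
- get_obs(): the state, without advancing time (a new reading comes with each control period).
- cams.camera(name): name is "side" or "top" or "wrist"; returns (picture, depth): 420x560x3 uint8, red, green, blue; 420x560 float32, m along the optical axis (not along the pixel's ray), 0 where there is no reading.
- cams.get_calibration(name): a dict with "fx", "fy", "cx", "cy" (pixels), "dist" ([k1, k2, p1, p2, k3] as OpenCV has them; the pictures are not rectified), "view" (4x4, takes a point from world to camera coordinates). Camera axes: x right, y down, z forward; pixel columns grow to the right and rows downward; lengths in m; the calibration is good to about 2 mm. A picture is of the moment at which its call begins: read the wrist's pose just before it. get_calibration takes no time and is no camera call; for the wrist camera it gives the pose at the moment of the call.
- workorder.hand_in(): hands the job in, once; it reports no verdict.
The state is a dict: "time_s": time; "qpos": joint angles; "joint_vel": joint speeds; "tau": joint torques, N m; "ee_pos": TCP position; "eef_rot": TCP orientation; "force": force on the tool from outside, world axes, zero at the start; "moment": the same for the moment, N m; "grip_width": finger opening in m.
Only numpy, scipy, OpenCV 4.12 (cv2) and the standard library are available. Lean on these libraries where they do the work, as an engineer would, in place of code of your own. Each camera call takes 0.05 s, during which the arm holds its last target. There are 200 camera calls.

## Working session

There is one attempt and no reset: what is moved stays moved. The work goes in short steps, Python scripts to look and compute and a shell command to move; the robot and the scene stay as the last step left them, time stands still between calls to the robot, and variables do not carry over. Pictures are saved under pics/ and viewed, about 8 in all and at most 12, crops included, and the job is handed in when it is done.

```bash
mkdir -p pics; ls
python3 - <<'E'
from station import get_obs, cams, workorder
import cv2, numpy as np
print(get_obs())
ims=[]
for n in("side","top"):
    p,d=cams.camera(n); np.savez(f"pics/{n}0.npz",p=p,d=d)
    c=cams.get_calibration(n); print(n,{k:np.round(v,3).tolist() for k,v in c.items()})
    cv2.imwrite(f"pics/{n}0.png",p[:,:,::-1])
E
```

```text
pics
{'time_s': 0.0, 'qpos': array([-1.36861694e+00,  3.00441580e-01,  1.52159869e+00,  1.27954336e-05,
        1.32072051e+00, -6.66042719e-02]), 'joint_vel': array([ 0.00105833,  0.00069808,  0.00096349,  0.0018065 ,  0.0002992 ,
       -0.00055507]), 'tau': array([-3.67568151e-03, -5.31814563e+01, -3.52741063e+01,  7.06866989e-02,
        2.43681466e-02, -1.27103090e-04]), 'ee_pos': array([ 0.14600438, -0.53000394,  0.22389507]), 'eef_rot': array([-1.57070622e+00,  1.16471559e-03, -1.30201579e+00]), 'force': array([ 0.4111026 , -0.25882961, -0.59201309]), 'moment': array([ 0.04002353, -0.03314159,  0.05328615]), 'grip_width': 0.09371639926830919}
side {'fx': 385.869, 'fy': 385.869, 'cx': 279.573, 'cy': 209.672, 'dist': [-0.072, 0.0, 0.0, 0.0, 0.0], 'view': [[-0.882, -0.471, -0.006, 0.467], [-0.296, 0.565, -0.77, 0.242], [0.366, -0.678, -0.638, 0.68], [0.0, 0.0, 0.0, 1.0]]}
top {'fx': 442.83, 'fy': 442.83, 'cx': 274.082, 'cy': 209.798, 'dist': [-0.035, 0.0, 0.0, 0.0, 0.0], 'view': [[0.014, -0.999, 0.04, 0.008], [-0.99, -0.02, -0.141, 0.518], [0.142, -0.038, -0.989, 0.844], [0.0, 0.0, 0.0, 1.0]]}
```

View pics/side0.png

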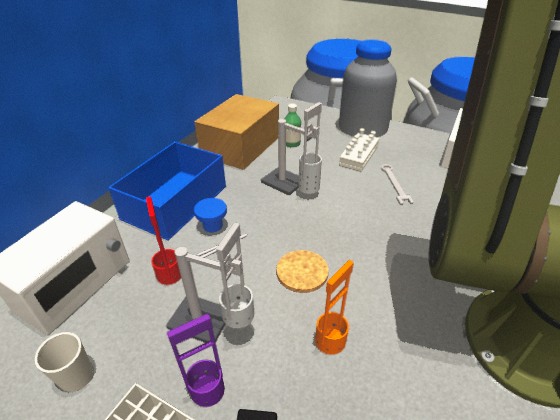

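View pics/top0.png

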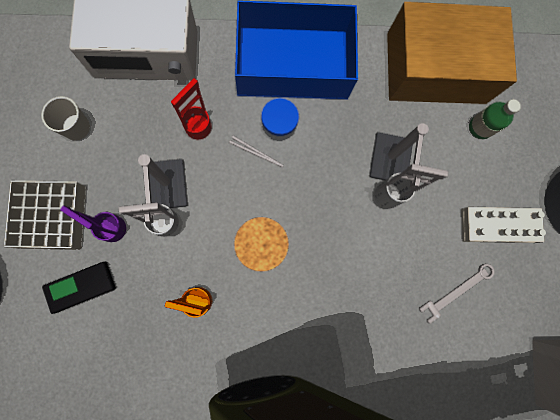

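The candidates in steel grey are A at side (238,290) / top (155,212) and B at side (311,165) / top (405,185). A's cup looks short and B's tall. The orange, purple and red ones are look-alikes. I'll confirm with a crop and measure both.

```bash
cat > h.py <<'E'
import numpy as np, cv2
from station import get_obs, cams, workorder
def cloud(n,d,c=None):
    c=c or cams.get_calibration(n)
    K=np.array([[c['fx'],0,c['cx']],[0,c['fy'],c['cy']],[0,0,1.]])
    v,u=np.mgrid[:420,:560]
    q=cv2.undistortPoints(np.stack([u,v],-1).reshape(-1,1,2).astype(float),K,np.array(c['dist'],float)).reshape(420,560,2)
    P=np.dstack([q*d[...,None],d])
    V=np.array(c['view']); W=(P-V[:3,3])@V[:3,:3]
    W[d<=0]=np.nan
    return W
def rect(pts):
    (c,s,a)=cv2.minAreaRect(pts.astype(np.float32)*1000); return np.round(c,1),np.round(s,1),round(a,1)
E
python3 - <<'E'
from h import *
cr={}
for n in("side","top"):
    z=np.load(f"pics/{n}0.npz"); p,d=z['p'],z['d']; W=cloud(n,d); cr[n]=p
    hsv=cv2.cvtColor(p,cv2.COLOR_RGB2HSV); grey=(hsv[...,1]<60)
    boxes={"side":{"A":(165,340,175,260),"B":(100,210,260,330)},"top":{"A":(145,245,115,200),"B":(115,210,370,450)}}[n]
    for k,(r0,r1,c0,c1) in boxes.items():
        m=np.zeros((420,560),bool); m[r0:r1,c0:c1]=1; m&=grey
        for lo,hi in((.236,.262),(.215,.26),(.16,.2),(.05,.15),(0.004,.05)):
            s=W[m&(W[...,2]>lo)&(W[...,2]<hi)]
            if len(s)>8: print(n,k,lo,hi,len(s),'mean',np.round(s.mean(0),4),'zmax',s[:,2].max().round(4),rect(s[:,:2]))
    pm=(hsv[...,0]>8)&(hsv[...,0]<28)&(hsv[...,1]>90)
    if n=="top": pm[:, :225]=0; pm[:,300:]=0; pm[:200]=0;pm[290:]=0
    else: pm[:,:265]=0; pm[:,335:]=0; pm[:240]=0; pm[295:]=0
    s=W[pm&(W[...,2]<.03)]; print(n,'pad',np.nanmean(s,0).round(4),rect(s[:,:2]))
a=cv2.resize(cr['side'][155:345,160:290],None,fx=3,fy=3,interpolation=cv2.INTER_CUBIC)
b=cv2.resize(cr['side'][95:205,255:335],None,fx=3,fy=3,interpolation=cv2.INTER_CUBIC)
o=np.zeros((570,640,3),np.uint8); o[:570,:390]=a; o[:330,395:635]=b
cv2.imwrite('pics/crop1.png',o[:,:,::-1])
E
```

```text
side A 0.236 0.262 362 mean [0.485  0.2338 0.2458] zmax 0.2517 (array([487.1, 230.7]), array([10.5, 58.8]), 7.5)
side A 0.215 0.26 511 mean [0.4846 0.2349 0.2408] zmax 0.2517 (array([487.1, 230.7]), array([10.5, 58.8]), 7.5)
side A 0.16 0.2 909 mean [0.5193 0.2382 0.1825] zmax 0.2 (array([498.8, 262.6]), array([ 99.9, 160.2]), 44.5)
side A 0.05 0.15 1727 mean [0.5077 0.2353 0.0937] zmax 0.1498 (array([519.8, 228.2]), array([ 58. , 121.4]), 85.6)
side A 0.004 0.05 1127 mean [0.5756 0.2276 0.014 ] zmax 0.0498 (array([614.6, 132.1]), array([154.6, 329. ]), 37.4)
side B 0.236 0.262 126 mean [ 0.5541 -0.2097  0.2444] zmax 0.2495 (array([ 555.6, -212.4]), array([59.2, 11.3]), 80.3)
side B 0.215 0.26 216 mean [ 0.554  -0.2086  0.2381] zmax 0.2495 (array([ 555.7, -212.4]), array([59.2, 11.6]), 80.3)
side B 0.16 0.2 387 mean [ 0.5869 -0.2159  0.1809] zmax 0.1999 (array([ 594.3, -228.8]), array([ 57.3, 112.8]), 67.6)
side B 0.05 0.15 1049 mean [ 0.5908 -0.232   0.0939] zmax 0.1497 (array([ 649.3, -301.4]), array([ 99.4, 309.5]), 37.2)
side B 0.004 0.05 985 mean [ 0.63   -0.2427  0.021 ] zmax 0
[... 680 characters left out ...]
array([209.5, 174.2]), 2.2)
top B 0.236 0.262 307 mean [ 0.5542 -0.2136  0.2469] zmax 0.2531 (array([ 554.7, -215.7]), array([59.2, 10. ]), 78.7)
top B 0.215 0.26 387 mean [ 0.554  -0.2126  0.2433] zmax 0.2531 (array([ 554.7, -215.5]), array([59.5, 10. ]), 78.7)
top B 0.16 0.2 619 mean [ 0.5915 -0.2212  0.1837] zmax 0.1999 (array([ 593.1, -231.1]), array([ 57.3, 111.4]), 67.0)
top B 0.05 0.15 880 mean [ 0.5741 -0.2162  0.0921] zmax 0.1498 (array([ 584.3, -226.7]), array([ 57.3, 118.7]), 67.2)
top B 0.004 0.05 1689 mean [ 0.6229 -0.2235  0.0167] zmax 0.0499 (array([ 626. , -270.1]), array([172.4, 199.3]), 88.8)
top pad [0.4513 0.0414 0.0127] (array([452.2,  41.5]), array([107.3, 109.9]), 0.9)
```

View pics/crop1.png

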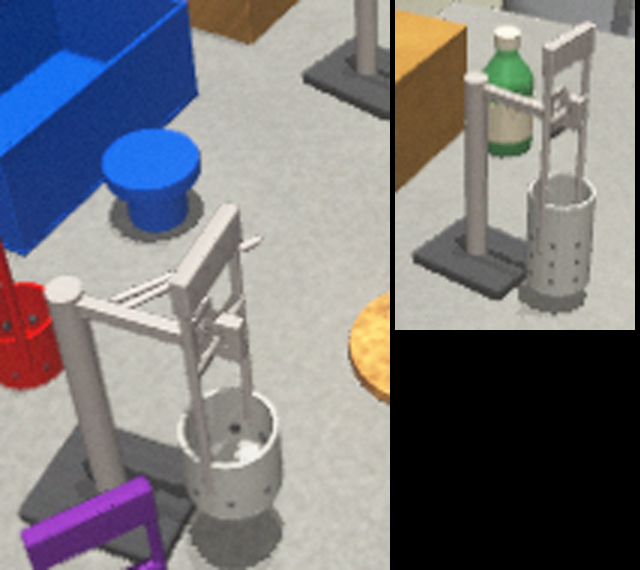

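A (side 238,305) has the short, squat cup and B's cup is clearly taller, so A is the target. Its bar is centred near (0.487, 0.229), top at about 0.25, turned about 7.5°. That matches a rung at 185 plus 64 mm to the bar top. The pad is near (0.452, 0.042), with its top at 12 mm. Now I'll move above A.

```bash
python3 -m handwheel '[{"fingers":0.2,"x":-0.02,"y":-0.03,"z":0.02,"spin":-3},{"fingers":0.2,"x":-0.05,"y":-0.05,"z":0.055,"spin":-8},{"fingers":0.2,"x":-0.08,"y":-0.07,"z":0.09,"spin":-13},{"fingers":0.2,"x":-0.11,"y":-0.09,"z":0.125,"spin":-18},{"fingers":0.2,"x":-0.145,"y":-0.1,"z":0.16,"spin":-23},{"fingers":0.2,"x":-0.18,"y":-0.1,"z":0.195,"spin":-28},{"fingers":0.2,"x":-0.21,"y":-0.1,"z":0.23,"spin":-33},{"fingers":0.2,"x":-0.245,"y":-0.1,"z":0.265,"spin":-38},{"fingers":0.2,"x":-0.28,"y":-0.1,"z":0.3,"spin":-43},{"fingers":0.2,"x":-0.303,"y":-0.1,"z":0.332,"spin":-48}]'
python3 - <<'E'
from h import *
o=get_obs(); print(o['ee_pos'],o['eef_rot'])
z=np.load("pics/top0.npz"); W=cloud("top",z['d']); 
m=np.zeros((420,560),bool); m[140:215,115:200]=1
s=W[m&(W[...,2]>.178)&(W[...,2]<.192)&(W[...,0]>.55)]; print('post',len(s),s.mean(0),rect(s[:,:2]))
m&=(W[...,2]>.16)&(W[...,2]<.192)&(W[...,0]>.50)&(W[...,0]<.56); s=W[m]; print('arm',len(s),s.mean(0),rect(s[:,:2]), np.polyfit(s[:,0],s[:,1],1))
R=cv2.Rodrigues
from scipy.spatial.transform import Rotation as Ro
M=Ro.from_euler('xyz',o['eef_rot']).as_matrix()
print((M.T@(np.array([.487,.2295,.32])-o['ee_pos'])).round(4), 'spin',7.5-np.degrees(o['eef_rot'][2]))
E
```

```text
time_s: 1.1
ee_pos: [0.3861, -0.1475, 0.3246]
eef_rot: [-1.571, -0.0, -0.46]
force: [0.2, -0.5, 0.8]
grip_width: 0.0562
[ 0.38614284 -0.14750463  0.32462936] [-1.57066179e+00 -4.26161414e-04 -4.59799581e-01]
post 177 [0.57045668 0.23898454 0.18413337] (array([568.5, 236.9]), array([34.8, 19.9]), 22.5)
arm 196 [0.53238101 0.23371257 0.18062501] (array([532.8, 234.2]), array([55.7,  8.8]), 8.4) [0.14170877 0.15826951]
[-0.0769  0.0046  0.3826] spin 33.844575389658026
```

```bash
python3 -m handwheel '[{"fingers":0,"x":-0.008,"y":0,"z":0.04,"spin":-4},{"fingers":0,"x":-0.016,"y":0,"z":0.08,"spin":-8},{"fingers":0,"x":-0.024,"y":0,"z":0.12,"spin":-12},{"fingers":0,"x":-0.032,"y":0,"z":0.16,"spin":-16},{"fingers":0,"x":-0.041,"y":0,"z":0.205,"spin":-20},{"fingers":0,"x":-0.050,"y":0,"z":0.25,"spin":-24},{"fingers":0,"x":-0.059,"y":0,"z":0.295,"spin":-28},{"fingers":0,"x":-0.068,"y":0,"z":0.34,"spin":-32},{"fingers":0,"x":-0.077,"y":0.004,"z":0.383,"spin":-34},{"fingers":0,"x":-0.077,"y":0.004,"z":0.383,"spin":-34}]'
python3 - <<'E'
from h import *
o=get_obs(); c=cams.get_calibration('wrist'); p,d=cams.camera('wrist'); W=cloud('wrist',d,c)
np.savez('pics/w1.npz',p=p,d=d,W=W); cv2.imwrite('pics/w1.png',p[:,:,::-1])
print(o['ee_pos'],np.degrees(o['eef_rot']),o['grip_width'])
near=np.hypot(W[...,0]-.487,W[...,1]-.229)<.06
for lo,hi in((.236,.262),(.16,.2)):
    s=W[near&(W[...,2]>lo)&(W[...,2]<hi)]
    if len(s)>8: print(len(s),s.mean(0).round(4),s[:,2].max(),rect(s[:,:2]))
E
```

```text
time_s: 2.1
ee_pos: [0.4882, 0.2307, 0.3186]
eef_rot: [-1.571, 0.003, 0.134]
force: [0.5, -0.8, -0.1]
grip_width: 0.0473
[0.48824974 0.230699   0.31856689] [-90.005919     0.16061724   7.6916742 ] 0.047332333716429295
1116 [0.4864 0.2301 0.248 ] 0.250563435746908 (array([486.5, 228.4]), array([ 9.6, 58.4]), 7.7)
973 [0.5066 0.2337 0.1829] 0.19963191031984748 (array([509.1, 231.2]), array([36.5, 70.9]), 74.2)
```

View pics/w1.png

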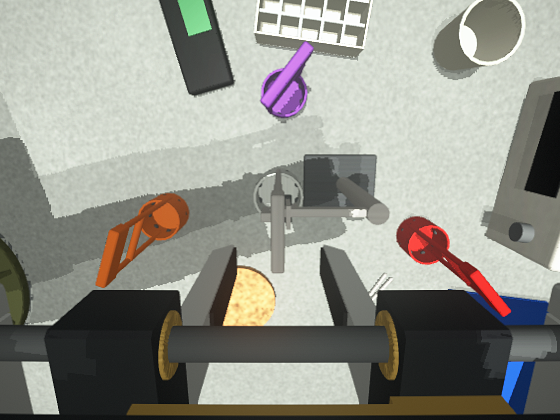

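The bar shows at about (278,235) in the wrist view, under the jaws and lined up with them. It measures (0.4866, 0.2284) at 7.7°, in agreement with the first estimate. Descend and grip.

```bash
python3 -m handwheel '[{"fingers":0,"x":-0.002,"y":0.02,"z":-0.002,"spin":0},{"fingers":0,"x":-0.002,"y":0.045,"z":-0.002,"spin":0},{"fingers":0,"x":-0.002,"y":0.065,"z":-0.002,"spin":0},{"fingers":0,"x":-0.002,"y":0.08,"z":-0.002,"spin":0},{"fingers":0,"x":-0.002,"y":0.08,"z":-0.002,"spin":0},{"fingers":-0.6,"x":-0.002,"y":0.08,"z":-0.002,"spin":0},{"fingers":-1,"x":-0.002,"y":0.08,"z":-0.002,"spin":0},{"fingers":-1,"x":-0.002,"y":0.08,"z":-0.002,"spin":0},{"fingers":-1,"x":-0.002,"y":0.08,"z":-0.002,"spin":0},{"fingers":-1,"x":-0.002,"y":0.08,"z":-0.002,"spin":0}]' 40
```

```text
time_s: 3.15
ee_pos: [0.4867, 0.2248, 0.2408]
eef_rot: [-1.571, -0.001, 0.129]
force: [0.3, -0.1, -0.9]
grip_width: 0.0104
```

The grip holds on 10.4 mm, the bar's thickness. Next, push the rung 22 mm into the keeper, and check the extents of nearby objects for the route.

```bash
python3 -m handwheel '[{"fingers":-1,"x":0,"y":-0.001,"z":0,"spin":0},{"fingers":-1,"x":0.003,"y":-0.001,"z":0,"spin":0},{"fingers":-1,"x":0.006,"y":-0.001,"z":0,"spin":0},{"fingers":-1,"x":0.009,"y":-0.001,"z":0,"spin":0},{"fingers":-1,"x":0.012,"y":-0.001,"z":0,"spin":0},{"fingers":-1,"x":0.015,"y":-0.001,"z":0,"spin":0},{"fingers":-1,"x":0.018,"y":-0.001,"z":0,"spin":0},{"fingers":-1,"x":0.022,"y":-0.001,"z":0,"spin":0},{"fingers":-1,"x":0.022,"y":-0.001,"z":0,"spin":0},{"fingers":-1,"x":0.022,"y":-0.001,"z":0,"spin":0}]'
python3 - <<'E'
from h import *
for n in('side','top'):
    z=np.load(f"pics/{n}0.npz"); W=cloud(n,z['d']); h=cv2.cvtColor(z['p'],cv2.COLOR_RGB2HSV)
    for k,a,b,bx in(('orange',5,22,(255,360,150,215) if n=='top' else (255,360,312,360)),('purple',130,160,(190,250,50,130) if n=='top' else (310,410,160,230))):
        m=np.zeros((420,560),bool); m[bx[0]:bx[1],bx[2]:bx[3]]=1
        m&=(h[...,0]>a)&(h[...,0]<b)&(h[...,1]>120)&(h[...,2]>60)
        s=W[m&(W[...,2]>.02)]; print(n,k,len(s),np.percentile(s,[1,99],axis=0).round(3).tolist())
E
```

```text
time_s: 4.15
ee_pos: [0.5086, 0.2276, 0.2417]
eef_rot: [-1.571, -0.001, 0.129]
force: [-1.6, -0.8, -0.9]
grip_width: 0.0097
side orange 1447 [[0.31, 0.14, 0.021], [0.362, 0.196, 0.19]]
side purple 1855 [[0.451, 0.321, 0.021], [0.504, 0.373, 0.19]]
top orange 471 [[0.31, 0.136, 0.022], [0.363, 0.192, 0.192]]
top purple 353 [[0.452, 0.318, 0.042], [0.505, 0.37, 0.192]]
```

The force is −1.6 N along x, which fits the spring load. Lift 30 mm.

```bash
python3 -m handwheel '[{"fingers":-1,"x":0,"y":-0.003,"z":0,"spin":0},{"fingers":-1,"x":0,"y":-0.007,"z":0,"spin":0},{"fingers":-1,"x":0,"y":-0.011,"z":0,"spin":0},{"fingers":-1,"x":0,"y":-0.015,"z":0,"spin":0},{"fingers":-1,"x":0,"y":-0.019,"z":0,"spin":0},{"fingers":-1,"x":0,"y":-0.023,"z":0,"spin":0},{"fingers":-1,"x":0,"y":-0.027,"z":0,"spin":0},{"fingers":-1,"x":0,"y":-0.03,"z":0,"spin":0},{"fingers":-1,"x":0,"y":-0.03,"z":0,"spin":0},{"fingers":-1,"x":0,"y":-0.03,"z":0,"spin":0}]'
python3 - <<'E'
from h import *
p,d=cams.camera('side'); cv2.imwrite('pics/s2.png',cv2.resize(p[140:345,150:300],None,fx=3,fy=2.9)[:,:,::-1])
E
```

```text
time_s: 5.15
ee_pos: [0.5084, 0.2276, 0.2714]
eef_rot: [-1.571, 0.0, 0.129]
force: [-0.4, -0.1, -2.9]
grip_width: 0.0096
```

View pics/s2.png

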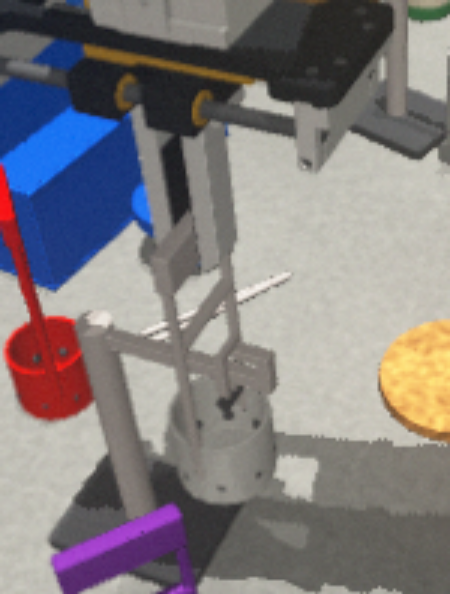

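The canister is in the jaws with its rung (crop ~(205,310)) above the nose, and the measured load is about 3 N. Draw it out along −x.

```bash
python3 -m handwheel '[{"fingers":-1,"x":-0.006,"y":0,"z":0,"spin":0},{"fingers":-1,"x":-0.016,"y":0,"z":0,"spin":0},{"fingers":-1,"x":-0.026,"y":0,"z":0,"spin":0},{"fingers":-1,"x":-0.036,"y":0,"z":0,"spin":0},{"fingers":-1,"x":-0.046,"y":0,"z":0,"spin":0},{"fingers":-1,"x":-0.056,"y":0,"z":0,"spin":0},{"fingers":-1,"x":-0.066,"y":0,"z":0,"spin":0},{"fingers":-1,"x":-0.077,"y":0,"z":0,"spin":0},{"fingers":-1,"x":-0.088,"y":0,"z":0,"spin":0},{"fingers":-1,"x":-0.088,"y":0,"z":0,"spin":0}]'
python3 - <<'E'
from h import *
o=get_obs(); y=o['eef_rot'][2]; d=np.array([.4522,.0425])+.0*0-o['ee_pos'][:2]
print('tool x,z to pad',d@[np.cos(y),np.sin(y)],d@[-np.sin(y),np.cos(y)])
p,dd=cams.camera('side'); W=cloud('side',dd)
near=np.hypot(W[...,0]-o['ee_pos'][0],W[...,1]-o['ee_pos'][1]-.003)<.045
s=W[near&(W[...,2]>.05)&(W[...,2]<.15)]; print('cup',s[:,2].min(),s[:,2].max(),rect(s[:,:2]))
cv2.imwrite('pics/s3.png',cv2.resize(p[120:345,150:350],None,fx=2.6,fy=2.6)[:,:,::-1])
E
```

```text
time_s: 6.2
ee_pos: [0.4201, 0.2162, 0.2717]
eef_rot: [-1.571, -0.0, 0.13]
force: [-0.6, 0.2, -3.2]
grip_width: 0.0096
tool x,z to pad 0.00943153648304249 -0.17637971792421933
cup 0.09060019129859641 0.14970187847518734 (array([419.3, 221.9]), array([55.6, 55.3]), 63.4)
```

View pics/s3.png

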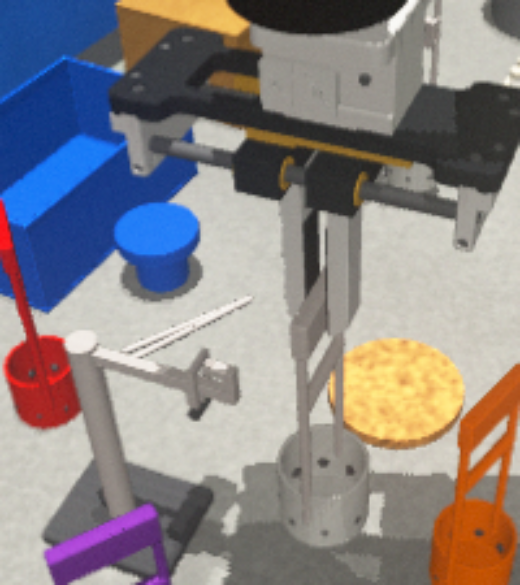

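The canister is free of the hook. Its cup is at crop (323,490), upright, with the underside at about 0.091. The cup-to-pad offset is tool x +9 mm and z −180 mm. Carry it over.

```bash
python3 -m handwheel '[{"fingers":-1,"x":0.001,"y":0,"z":-0.01,"spin":0},{"fingers":-1,"x":0.002,"y":0,"z":-0.03,"spin":0},{"fingers":-1,"x":0.003,"y":0,"z":-0.055,"spin":0},{"fingers":-1,"x":0.004,"y":0,"z":-0.08,"spin":0},{"fingers":-1,"x":0.005,"y":0,"z":-0.105,"spin":0},{"fingers":-1,"x":0.006,"y":0,"z":-0.13,"spin":0},{"fingers":-1,"x":0.007,"y":0,"z":-0.15,"spin":0},{"fingers":-1,"x":0.008,"y":0,"z":-0.168,"spin":0},{"fingers":-1,"x":0.009,"y":0,"z":-0.18,"spin":0},{"fingers":-1,"x":0.009,"y":0,"z":-0.18,"spin":0}]'
python3 -m handwheel '[{"fingers":-1,"x":0,"y":0.005,"z":0,"spin":0},{"fingers":-1,"x":0,"y":0.013,"z":0,"spin":0},{"fingers":-1,"x":0,"y":0.022,"z":0,"spin":0},{"fingers":-1,"x":0,"y":0.031,"z":0,"spin":0},{"fingers":-1,"x":0,"y":0.04,"z":0,"spin":0},{"fingers":-1,"x":0,"y":0.049,"z":0,"spin":0},{"fingers":-1,"x":0,"y":0.057,"z":0,"spin":0},{"fingers":-1,"x":0,"y":0.063,"z":0,"spin":0},{"fingers":-1,"x":0,"y":0.067,"z":0,"spin":0},{"fingers":-1,"x":0,"y":0.067,"z":0,"spin":0}]'
python3 - <<'E'
from h import *
o=get_obs()
p,dd=cams.camera('side'); W=cloud('side',dd)
near=np.hypot(W[...,0]-o['ee_pos'][0],W[...,1]-o['ee_pos'][1]-.003)<.045
s=W[near&(W[...,2]>.02)&(W[...,2]<.1)]; print('cup',s[:,2].min(),s[:,2].max(),rect(s[:,:2]))
cv2.imwrite('pics/s4.png',cv2.resize(p[100:330,200:400],None,fx=2.6,fy=2.6)[:,:,::-1])
E
```

```text
time_s: 7.25
ee_pos: [0.4536, 0.0376, 0.2713]
eef_rot: [-1.571, 0.0, 0.127]
force: [0.2, 0.4, -2.7]
grip_width: 0.0096
time_s: 8.25
ee_pos: [0.4531, 0.0389, 0.204]
eef_rot: [-1.571, 0.001, 0.129]
force: [-0.9, 0.5, -2.5]
grip_width: 0.0095
cup 0.02276210968497247 0.09964612777036168 (array([452.2,  44.8]), array([56.6, 55. ]), 75.6)
```

View pics/s4.png

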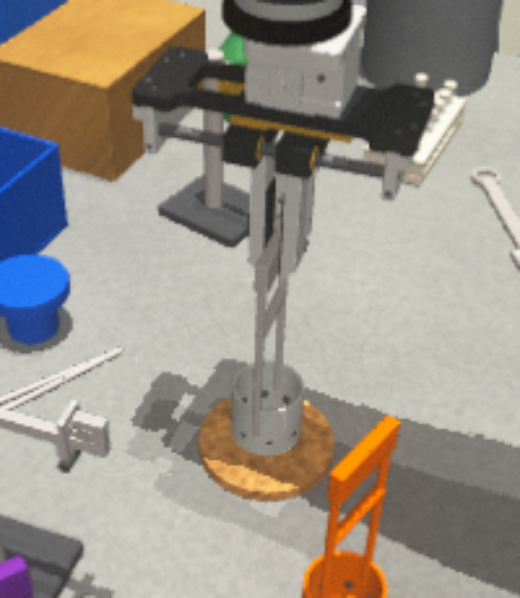

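The cup is over the middle of the cork (crop ~(268,420)), at (452.2, 44.8) against the pad's (451.8, 44.1) in the same camera. About 11 mm remain.

```bash
python3 -m handwheel '[{"fingers":-1,"x":0,"y":0.001,"z":0,"spin":0},{"fingers":-1,"x":0,"y":0.0025,"z":0,"spin":0},{"fingers":-1,"x":0,"y":0.004,"z":0,"spin":0},{"fingers":-1,"x":0,"y":0.0055,"z":0,"spin":0},{"fingers":-1,"x":0,"y":0.007,"z":0,"spin":0},{"fingers":-1,"x":0,"y":0.008,"z":0,"spin":0},{"fingers":-1,"x":0,"y":0.009,"z":0,"spin":0},{"fingers":-1,"x":0,"y":0.0095,"z":0,"spin":0},{"fingers":-1,"x":0,"y":0.01,"z":0,"spin":0},{"fingers":-1,"x":0,"y":0.01,"z":0,"spin":0}]' 25
python3 -m handwheel '[{"fingers":-1,"x":0,"y":0.0002,"z":0,"spin":0},{"fingers":-1,"x":0,"y":0.0004,"z":0,"spin":0},{"fingers":-1,"x":0,"y":0.0006,"z":0,"spin":0},{"fingers":-1,"x":0,"y":0.0008,"z":0,"spin":0},{"fingers":-1,"x":0,"y":0.001,"z":0,"spin":0},{"fingers":-1,"x":0,"y":0.001,"z":0,"spin":0},{"fingers":-1,"x":0,"y":0.001,"z":0,"spin":0},{"fingers":-1,"x":0,"y":0.001,"z":0,"spin":0},{"fingers":-1,"x":0,"y":0.001,"z":0,"spin":0},{"fingers":-1,"x":0,"y":0.001,"z":0,"spin":0}]'
```

```text
time_s: 9.3
ee_pos: [0.4532, 0.0389, 0.1944]
eef_rot: [-1.571, 0.0, 0.129]
force: [0.0, 0.4, -3.2]
grip_width: 0.01
time_s: 10.3
ee_pos: [0.4532, 0.0389, 0.1935]
eef_rot: [-1.571, -0.0, 0.129]
force: [0.1, -0.0, -2.7]
grip_width: 0.0096
```

Still carrying its weight, so lower in small steps until the load goes.

```bash
python3 -m handwheel '[{"fingers":-1,"x":0,"y":0.0002,"z":0,"spin":0},{"fingers":-1,"x":0,"y":0.0004,"z":0,"spin":0},{"fingers":-1,"x":0,"y":0.0006,"z":0,"spin":0},{"fingers":-1,"x":0,"y":0.0008,"z":0,"spin":0},{"fingers":-1,"x":0,"y":0.001,"z":0,"spin":0},{"fingers":-1,"x":0,"y":0.001,"z":0,"spin":0},{"fingers":-1,"x":0,"y":0.001,"z":0,"spin":0},{"fingers":-1,"x":0,"y":0.001,"z":0,"spin":0},{"fingers":-1,"x":0,"y":0.001,"z":0,"spin":0},{"fingers":-1,"x":0,"y":0.001,"z":0,"spin":0}]'
```

```text
time_s: 11.3
ee_pos: [0.4535, 0.0389, 0.193]
eef_rot: [-1.571, -0.001, 0.129]
force: [-0.0, 0.3, 4.7]
grip_width: 0.0101
```

The force went from −2.7 to +4.7 N, so it is seated. Release slowly and rise.

```bash
python3 -m handwheel '[{"fingers":-0.75,"x":0,"y":0,"z":0,"spin":0},{"fingers":-0.65,"x":0,"y":0,"z":0,"spin":0},{"fingers":-0.5,"x":0,"y":0,"z":0,"spin":0},{"fingers":-0.3,"x":0,"y":0,"z":0,"spin":0},{"fingers":-0.1,"x":0,"y":0,"z":0,"spin":0},{"fingers":0,"x":0,"y":0,"z":0,"spin":0},{"fingers":0,"x":0,"y":-0.005,"z":0,"spin":0},{"fingers":0,"x":0,"y":-0.015,"z":0,"spin":0},{"fingers":0,"x":0,"y":-0.03,"z":0,"spin":0},{"fingers":0,"x":0,"y":-0.05,"z":0,"spin":0}]'
python3 -m handwheel '[{"fingers":0,"x":0,"y":-0.02,"z":0,"spin":0},{"fingers":0,"x":0,"y":-0.04,"z":0,"spin":0},{"fingers":0,"x":0,"y":-0.06,"z":0,"spin":0},{"fingers":0,"x":0,"y":-0.08,"z":0,"spin":0},{"fingers":0,"x":0,"y":-0.1,"z":0,"spin":0},{"fingers":0,"x":0,"y":-0.1,"z":0,"spin":0},{"fingers":0,"x":0,"y":-0.1,"z":0,"spin":0},{"fingers":0,"x":0,"y":-0.1,"z":0,"spin":0},{"fingers":0,"x":0,"y":-0.1,"z":0,"spin":0},{"fingers":0,"x":0,"y":-0.1,"z":0,"spin":0}]'
python3 - <<'E'
from h import *
p,dd=cams.camera('side'); W=cloud('side',dd)
near=np.hypot(W[...,0]-.452,W[...,1]-.043)<.04
for lo,hi in((.02,.064),(.175,.21)):
    s=W[near&(W[...,2]>lo)&(W[...,2]<hi)]; print(len(s),s[:,2].min(),s[:,2].max(),rect(s[:,:2]))
cv2.imwrite('pics/s5.png',cv2.resize(p[100:330,170:370],None,fx=2.6,fy=2.6)[:,:,::-1])
E
```

```text
time_s: 12.3
ee_pos: [0.4531, 0.0389, 0.2434]
eef_rot: [-1.571, 0.0, 0.129]
force: [-0.2, -0.1, -0.5]
grip_width: 0.0465
time_s: 13.3
ee_pos: [0.4531, 0.0389, 0.3419]
eef_rot: [-1.571, 0.001, 0.129]
force: [0.0, 0.7, 0.5]
grip_width: 0.047
704 0.020120840174839925 0.06389114245766458 (array([452.7,  44.9]), array([55.3, 55.7]), 57.5)
241 0.17523803315978942 0.20298903203105118 (array([453. ,  44.8]), array([10.6, 60.1]), 7.0)
```

View pics/s5.png

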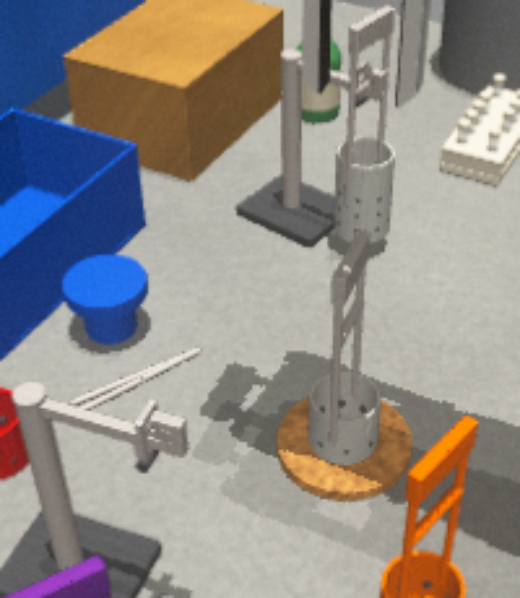

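The canister stands upright on the cork (crop ~(345,425)), centred within 1–2 mm, and its bar is directly above the cup. The gripper is clear of it.

```bash
python3 -c "
from station import workorder; print(workorder.hand_in())"
```

```text
the job is handed in; nothing more can be done
None
```

I took the short canister off its hook, set it upright on the cork pad and handed the job in at about 13.4 s of the 48 s allowed. `hand_in()` reports no verdict.

- **Off the hook:** I gripped the bar and pushed the rung 22 mm into the keeper, which pushed back with 1.6 N. I then lifted 30 mm and drew it out past the tip. Only the canister's own rung pressed on the keeper.
- **Setting down:** I lowered it until the wrist force went from −2.7 N to +4.7 N, then released it and moved up clear.
- **Last checks:** In the side camera the cup centre is about 1 mm from the pad centre, against a margin of 27 mm. The bar top is at 0.203 m (about 0.201 expected) and the bar is directly above the cup, so it stands upright. The gripper is empty, more than 10 cm above the canister.
- **Disagreements:** The top and side cameras differ by 2–3 mm in y. The touchdown height was within 1 mm of the expected value. No check failed.

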